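# Dock and lock the open sampling-kit tray

### The job

Pick up the open aluminium tray by its slanted grip bar and carry it level and steadily to the white docking bay, sliding it in under the clear splash guard and lowering it (not dropping it) until it sits flat between the guides, with all three loose items still in it. Then push the bay's lock bolt fully home so that it passes through the eye on the front of the tray, and let go. Do not knock over the glass beaker.

Things in the scene. Friction and masses are not known exactly. Their poses are not given: they have to be found in the camera images.
- tray: Open aluminium tray, outside 120 (its x) x 204 (its y) x 24 mm high, walls and floor 4 mm, about 0.3 kg. Origin: centre of its underside, z up; its front (-x; it faces roughly to the robot's right) carries the eye. A flat upright, 24 mm wide, 4 mm thick, rises 114 mm at the middle of each short end (y = +-100 mm); the grip bar runs between them.
- tray_bar (a point): Centre of the grip bar, 95 mm above the tray's underside, over its middle. Grey flat bar, 197 mm along tray y, 10 mm thick, 30 mm wide, slanted 30 deg about tray y: its upper edge leans to the front (-x). To grip its flat faces tilt the tool 30 deg: in tray axes fingers point along (0.5, 0, -0.866) and close along (0.866, 0, 0.5).
- tray_eye (a point): Centre of the hole in the tray's eye, at x = -79, y = 0, z = 28 mm of the tray. The eye is a steel lug 8 mm thick (along y) on the front wall, from x = -63 to -95 mm and z = 10 to 46 mm; its rectangular hole runs along y, 22 mm (x) by 20 mm (z).
- gas_syringe: Syringe 17 x 140 x 17 mm lying loose in the tray, long axis about along tray y; origin at the centre of its underside.
- marker_black: Marker with a black cap, 16 x 128 x 16 mm, lying loose in the tray along tray y; origin at the centre of its underside.
- tweezers: Tweezers 14 x 118 x 10 mm lying loose in the tray along tray y; origin at the centre of its underside.
- bay: White docking bay fixed to the bench; its axes are those of the docked tray, its open front (-x) faces roughly to the robot's right, its rear to the left. Origin: on the bench under the middle of the docked tray. Floor plate 6 mm thick. Guides with outward flares, about 30 mm high over the bench, stand at both ends, the rear and part of the front of the tray's place, 5 mm clear of the tray on each side.
- bay_seat (a point): Where the centre of the tray's underside must come to rest: on the bay's floor, 6 mm above the bench.
- guard_edge (a point): Middle of the lower front edge of the clear splash guard, 190 mm above the bench, at x = +24 mm of the bay. The guard, 4 mm thick, reaches from there to x = +90 mm over the rear of the tray, on two posts 10 x 16 mm at x = +83, y = +-105 mm. The tray comes in from the front beneath it; a vertical gripper on the bar would strike it.
- bearing_gap (a point): Midway between two bolt bearings on the bolt's axis, 34 mm above the bench, at x = -79, y = 0 mm of the bay: here the eye of the docked tray sits. Bearings 22 (x) x 8 (y) mm, 48 mm high, stand at y = -16, +16 and +44 mm; the eye must come down between the first two (8 mm free each side), so keep the tray over 55 mm above the bench until above its seat.
- bolt (a joint): Lock bolt travel in m: 0 fully out, 0.062 fully home. It slides along the bay's -y direction, stays where it is left, and resists with about 2 N plus 8 N per m/s. A 10 mm steel rod whose tip passes through the eye and the far bearing as it goes home.
- bolt_knob (a point): On the axis of the upright black knob (16 mm diameter, 46 mm high) at the +y end of the bolt, 14 mm below the knob's top, 56 mm above the bench; the knob's underside is 24 mm above the bench. Bolt out, the knob is at x = -79, y = +124 mm of the bay; home, at y = +62 mm.
- beaker_100: Glass beaker, 55 mm diameter, 71 mm high, standing on the bench near its front edge; origin at the centre of its underside.
Mind the look-alikes: they are no part of the job. What is shaped like the beaker_100 but purple or yellow is not meant.

How it is judged:
By the outcome, as a careful person would: the job done as asked, in the order asked, and still so for the second after the job is handed in, with the robot touching nothing.
It also fails if it takes over 62 s, if anything falls off the work surface, if the arm or the gripper's body presses on something with over 40 N, if the wrist force passes 120 N, or if a joint passes its speed limit or range.

### The arm

A 6-joint arm with a two-finger parallel gripper is mounted at the origin on a cart in front of the work surface, level with it; the furniture and walls round the work are solid. World frame = base frame: x ahead of the robot, y to its left, z up, the work surface at z = 0. Lengths are in m, angles in rad, forces in N, time in s.
With the tool pointing down it reaches from about 0.375 to 0.9 m from the base axis. Payload 3.1 kg.
Tool frame: the origin (TCP) lies on the front face of the gripper's body, between the roots of the fingers; the fingertips stand 70 mm ahead of it and the grasp point (between the pads) lies 51 mm ahead of it; z points along the fingers, y is the line along which they close (so a half turn about z gives the same grasp; the last joint's range is limited). The gripper opens to 87 mm and grips with 3 to 60 N. Pads are 19 mm wide; open, the fingers measure 117 mm over their backs; the gripper's body (75 mm by 190 mm) begins 51 mm behind the grasp point.
Start: joints at [1.155, 0.527, 1.433, -0, 1.181, -0.178], TCP at [0.147, 0.607, 0.292] pointing down, gripper open.
Joint ranges: [-3.08, 3.08], [-0.75, 2.2], [0.22, 2.44], [-1.43, 4.57], [0, 2.65], [-2.85, 2.85]. Speed limits (rad/s): [2.79, 2.79, 3.14, 3.14, 3.14, 3.14].

### API

Orientations are given as a unit quaternion [x, y, z, w].
In Python, from rig import robot, cams, ticket gives the robot as it stands. The module is installed in compiled form; this text tells all that it offers.
- The arm moves only by the shell command python3 -m crank 'ROWS' [FORCE]. ROWS is JSON, a list of rows, each a list of 7 numbers: the shift along the tool's x, y, z in cm, then the turn, a rotation vector about the tool's x, y, z in rad, then the closure, from 0 (fully open) to 1 (shut). A call has 1 to 5 rows; each row shifts and turns the commanded pose from where the row before left it, along the tool's axes as they then stand; what a row does not reach is not made up. A row lasts 1/8 s, in which the tool goes at most 62.5 mm and 10.7 degrees, less where a joint would pass 70% of its speed; a pose out of reach is approached as far as the arm can. A call is refused whole if a number of a shift passes 6.25 or a number of a turn 0.188, either way. A call with a gripper value outside its range is refused whole. The fingers move at their own pace and stop on an object; FORCE is the grip in N (left out, the last holds). Time passes only in rows, so rows that do not move let the fingers close. It gives the time, the measured TCP pose, the force, the opening and the grip force at its end, in the units of the state.
- robot.get_obs(): the state, without advancing time (a new reading comes with each control period).
- cams.camera(name): name is "side" or "top" or "wrist"; returns the picture (480x640x3 uint8, red, green, blue); there is no depth.
- cams.camera_info(name): a dict with "intrinsics" (3x3 intrinsics, pixels), "pose" (4x4, takes a point from camera to world coordinates). Camera axes: x right, y down, z forward; pixel columns grow to the right and rows downward; lengths in m; the calibration is good to about 2 mm. The wrist camera is an equidistant fisheye: a pixel r from the principal point sees the ray r / f radians off the axis. A picture is of the moment at which its call begins: read the wrist's pose just before it. camera_info takes no time and is no camera call; for the wrist camera it gives the pose at the moment of the call.
- ticket.hand_in(): hands the job in; it is judged then, once.
The state is a dict: "time": time; "q": joint angles; "joint_velocities": joint speeds; "joint_torque": joint torques, N m; "position": TCP position; "tool_rot": TCP orientation; "ft_force": force on the tool from outside, world axes, zero at the start; "moment": the same for the moment, N m; "grip_width": finger opening in m; "grip_force": force on a finger pad.
Only numpy, scipy, OpenCV 4.12 (cv2) and the standard library are available. Lean on these libraries where they do the work, as an engineer would, in place of code of your own. Each camera call takes 0.05 s, during which the arm holds its last target. There are 200 camera calls.

## Working session

There is one attempt and no reset: what is moved stays moved. The work goes in short steps, Python scripts to look and compute and a shell command to move; the robot and the scene stay as the last step left them, time stands still between calls to the robot, and variables do not carry over. Pictures are saved under pics/ and viewed, at most 10 in all, crops included, and the job is handed in when it is done.

```bash
mkdir -p pics; ls; python3 - <<'E'
from rig import robot,cams
import cv2,numpy as np
for n in("side","top"):
    im=cams.camera(n);cv2.imwrite(f"pics/{n}0.png",im[:,:,::-1]);i=cams.camera_info(n);print(n,np.round(i["intrinsics"],1).tolist(),np.round(i["pose"],4).tolist())
o=robot.get_obs();print(o)
E
```

```text
pics
side [[563.4, 0.0, 324.7], [0.0, 563.4, 242.0], [0.0, 0.0, 1.0]] [[-0.9968, -0.0397, 0.0689, 0.4408], [-0.0789, 0.6083, -0.7898, 0.738], [-0.0105, -0.7927, -0.6095, 0.6907], [0.0, 0.0, 0.0, 1.0]]
top [[494.9, 0.0, 317.6], [0.0, 494.9, 236.4], [0.0, 0.0, 1.0]] [[-0.0663, -0.9755, 0.2097, 0.3413], [-0.9978, 0.0659, -0.0092, 0.0257], [-0.0048, -0.2098, -0.9777, 1.0369], [0.0, 0.0, 0.0, 1.0]]
{'time': 0.1, 'q': array([ 1.15450849e+00,  5.28348891e-01,  1.43375060e+00, -3.74164349e-05,
        1.18142414e+00, -1.78527322e-01]), 'joint_velocities': array([-0.00075471, -0.00154132, -0.00320103, -0.00059738, -0.00122226,
        0.00061252]), 'joint_torque': array([-6.95738290e-04, -4.40984845e+01, -1.77150339e+01,  6.34276355e-02,
        5.33607393e-02, -2.42322233e-05]), 'position': array([0.14698596, 0.60693375, 0.29139181]), 'tool_rot': array([ 1.18593318e-01,  9.92942442e-01, -9.28169239e-04, -2.66386649e-04]), 'ft_force': array([-0.68326009, -0.73571056,  0.20789928]), 'moment': array([-0.01435213, -0.0108218 ,  0.01057218]), 'grip_force': 0.0, 'grip_width': 0.08703068800570811}
```

View pics/side0.png

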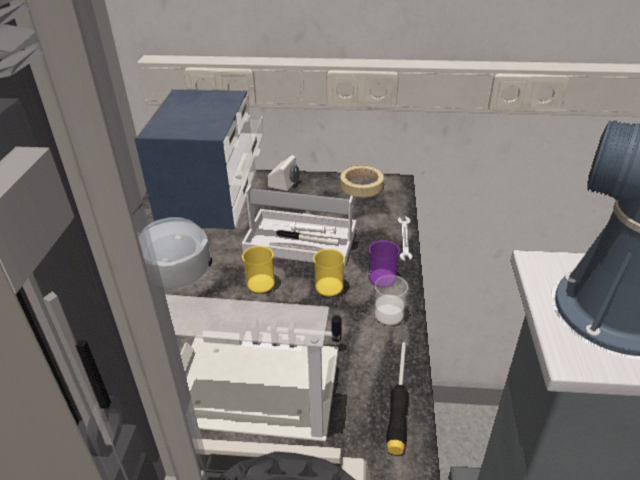

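View pics/top0.png

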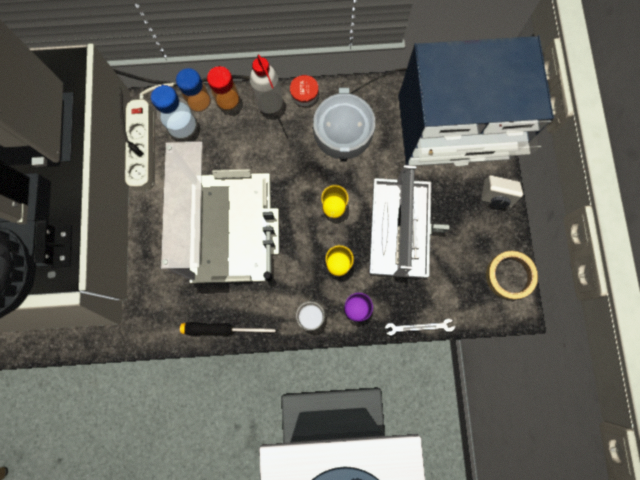

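The side view shows the tray at about (300,235), the bay at (260,370) and the clear beaker at (390,300). The top view shows the tray at (401,228) with its eye at (440,229), the bay at (232,230), the knob at (267,275), the beaker at (311,316), and two yellow look-alikes at (335,202) and (340,260) between tray and bay. I'll enlarge the tray and bay.

```bash
python3 - <<'E'
import cv2,numpy as np
im=cv2.imread("pics/top0.png")
a=cv2.resize(im[150:300,180:290],None,fx=4,fy=4,interpolation=cv2.INTER_CUBIC)
b=cv2.resize(im[150:300,360:450],None,fx=4,fy=4,interpolation=cv2.INTER_CUBIC)
cv2.imwrite("pics/crop1.png",np.hstack([a,b]))
E
```

```text
(no output)
```

View pics/crop1.png

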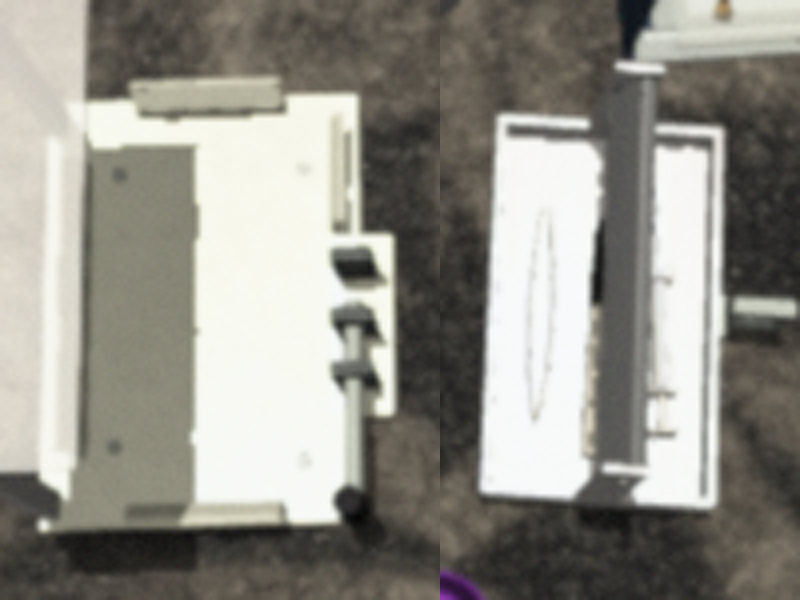

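The crop shows the tray rim corners at (497,115), (723,128), (716,508) and (481,494). The three bearings are at about (352,262/318/370), the knob is at (350,497), and the guard covers x<88. Next I compute rough poses.

```bash
cat > h.py <<'E'
import numpy as np,cv2
from rig import robot,cams
from scipy.spatial.transform import Rotation as R
def ray(n,p,info=None):
    i=info or cams.camera_info(n);K=np.array(i["intrinsics"]);T=np.array(i["pose"]);p=np.atleast_2d(p).astype(float)
    d=(p-K[:2,2])/[K[0,0],K[1,1]]
    if n=="wrist":
        r=np.linalg.norm(d,axis=1);d=np.c_[d*(np.sin(r)/np.maximum(r,1e-9))[:,None],np.cos(r)]
    else: d=np.c_[d,np.ones(len(d))]
    return T[:3,3],d@T[:3,:3].T
def onz(n,p,z,info=None):
    c,d=ray(n,p,info);return c+d*((np.atleast_1d(z)-c[2])/d[:,2])[:,None]
def fit(m,w):  # 2D rigid: returns yaw,t,residuals
    m=np.array(m,float);w=np.array(w,float)[:,:2];a,b=m-m.mean(0),w-w.mean(0)
    th=np.arctan2((a[:,0]*b[:,1]-a[:,1]*b[:,0]).sum(),(a*b).sum());Q=np.array([[np.cos(th),-np.sin(th)],[np.sin(th),np.cos(th)]])
    t=w.mean(0)-Q@m.mean(0);return th,t,w-(m@Q.T+t)
def pix(p,n,info=None): # project
    i=info or cams.camera_info(n);K=np.array(i["intrinsics"]);T=np.array(i["pose"]);q=(np.atleast_2d(p)-T[:3,3])@T[:3,:3]
    if n=="wrist":
        s=np.linalg.norm(q[:,:2],axis=1);k=np.arctan2(s,q[:,2])/s;return q[:,:2]*k[:,None]*K[0,0]+K[:2,2]
    return q[:,:2]/q[:,2:]*K[0,0]+K[:2,2]
E
python3 - <<'E'
from h import *
np.set_printoptions(precision=4,suppress=True)
c=np.array([[497,115],[723,128],[716,508],[481,494.]]);c=np.c_[360+(c[:,0]-440)/4,150+c[:,1]/4]-.375
w=onz("top",c,.024);print(w);print(fit([[60,-102],[-60,-102],[-60,102],[60,102]]*np.array(.001),w))
c=np.array([[352,262],[352,318],[352,370],[350,497.]]);c=np.c_[180+c[:,0]/4,150+c[:,1]/4]-.375
w=onz("top",c,[.048,.048,.048,.07]);print(w);print(fit([[-79,-16],[-79,16],[-79,44],[-79,124]]*np.array(.001),w))
print("beaker",onz("top",[[311,316]],.03))
print(cams.camera_info("wrist"))
E
```

```text
[[ 0.6774 -0.1127  0.024 ]
 [ 0.6619 -0.2327  0.024 ]
 [ 0.4588 -0.2058  0.024 ]
 [ 0.4741 -0.0861  0.024 ]]
(np.float64(1.4406425725200023), array([ 0.568 , -0.1593]), array([[ 0.0005,  0.0004],
       [ 0.0005, -0.0007],
       [-0.0004, -0.0002],
       [-0.0006,  0.0005]]))
[[0.6051 0.1164 0.048 ]
 [0.5755 0.1177 0.048 ]
 [0.5483 0.1189 0.048 ]
 [0.4801 0.1207 0.07  ]]
(np.float64(1.536682715146203), array([0.5969, 0.1959]), array([[-0.0051, -0.0001],
       [-0.0027,  0.0002],
       [-0.0019,  0.0004],
       [ 0.0098, -0.0005]]))
beaker [[0.3947 0.0404 0.03  ]]
{'intrinsics': array([[371.6483,   0.    , 317.5542],
       [  0.    , 371.6483, 240.9684],
       [  0.    ,   0.    ,   1.    ]]), 'pose': array([[ 0.2373,  0.9281,  0.287 ,  0.0662],
       [ 0.9714, -0.2257, -0.0734,  0.6266],
       [-0.0033,  0.2963, -0.9551,  0.3824],
       [ 0.    ,  0.    ,  0.    ,  1.    ]])}
```

```bash
cat >> h.py <<'E'
def T2(yaw,t,z,tilt=-np.pi/6): # tool rotation & pose with grasp point at (t,z) for tray yaw
    Q=R.from_euler('z',yaw)*R.from_matrix(np.array([[0,1,0],[1,0,0],[0,0,-1.]]).T)*R.from_rotvec([tilt,0,0])
    return Q
def delta(p,Q,pr=True):
    o=robot.get_obs();q=R.from_quat(o["tool_rot"]);d=q.inv().apply(np.array(p)-o["position"])*100;r=(q.inv()*Q).as_rotvec()
    if pr: print("shift cm",np.round(d,2),"|",round(np.linalg.norm(d),2),"turn",np.round(r,3),"q",np.round(o["q"],2),"t",round(o["time"],2))
    return d,r
E
python3 - <<'E'
from h import *
o=robot.get_obs();q=R.from_quat(o["tool_rot"])
for p in([.22,.38,.38],[.42,.10,.42]): delta(p,T2(1.4406,0,0,0))
print(T2(1.4406,0,0,0).as_matrix(),q.as_matrix())
E
```

```text
shift cm [-12.44 -20.35  -8.83] | 25.43 turn [-0.002 -0.    -0.108] q [ 1.15  0.53  1.43 -0.    1.18 -0.18] t 0.1
shift cm [-38.47 -42.86 -12.79] | 59.0 turn [-0.002 -0.    -0.108] q [ 1.15  0.53  1.43 -0.    1.18 -0.18] t 0.1
[[-0.99153642  0.12982881  0.        ]
 [ 0.12982881  0.99153642  0.        ]
 [ 0.          0.         -1.        ]] [[-9.71871108e-01  2.35512183e-01 -7.49162559e-04]
 [ 2.35513172e-01  9.71869527e-01 -1.78005391e-03]
 [ 3.08863880e-04 -1.90642061e-03 -9.99998135e-01]]
```

```bash
python3 -m crank '[[-2.5,-4.1,-1.8,0,0,0,0],[-2.5,-4.1,-1.8,0,0,0,0],[-2.5,-4.1,-1.8,0,0,0,0],[-2.5,-4.1,-1.8,0,0,0,0],[-2.5,-4.1,-1.8,0,0,0,0]]' && python3 -m crank '[[-4.3,-3.8,-0.7,0,0,0,0],[-4.3,-3.8,-0.7,0,0,0,0],[-4.3,-3.8,-0.7,0,0,-0.05,0],[-4.3,-3.8,-0.7,0,0,-0.06,0],[-4.3,-3.8,-0.7,0,0,0,0]]' && python3 -m crank '[[-2.5,-3.8,-0.3,0,0,0,0],[0,0,0,0,0,0,0],[0,0,0,0,0,0,0]]'
python3 - <<'E'
from h import *
im=cams.camera("wrist");i=cams.camera_info("wrist");cv2.imwrite("pics/w1.png",im[:,:,::-1]);np.savez("w1.npz",intrinsics=i["intrinsics"],pose=i["pose"])
delta([.42,.10,.42],T2(1.4406,0,0,0))
E
```

```text
time: 0.72
position: [0.2205, 0.3771, 0.3825]
tool_rot: [0.118, 0.993, -0.0, -0.0]
ft_force: [0.6, 1.2, 0.7]
grip_width: 0.0868
grip_force: 0.0
time: 1.35
position: [0.3923, 0.1473, 0.4174]
tool_rot: [0.064, 0.998, 0.0, -0.0]
ft_force: [1.4, 0.7, 0.3]
grip_width: 0.0871
grip_force: 0.0
time: 1.72
position: [0.4112, 0.1083, 0.4198]
tool_rot: [0.064, 0.998, 0.0, -0.001]
ft_force: [0.1, -0.1, -1.0]
grip_width: 0.0871
grip_force: 0.0
shift cm [-1.01 -0.76 -0.02] | 1.26 turn [ 0.    -0.002  0.003] q [-0.01  0.1   1.71  0.    1.33 -1.45] t 1.77
```

View pics/w1.png

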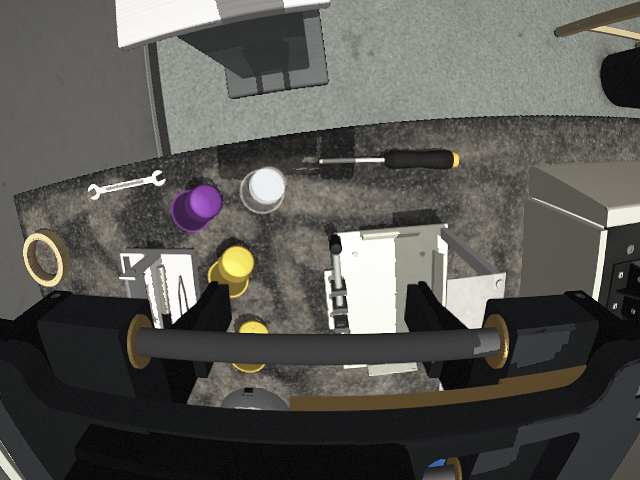

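The wrist view shows the bay at (390,290), the knob at (336,242) and the bearings along column 338. I'll enlarge the bay.

```bash
python3 - <<'E'
import cv2
im=cv2.imread("pics/w1.png")
cv2.imwrite("pics/crop2.png",cv2.resize(im[222:382,318:508],None,fx=4,fy=3.75,interpolation=cv2.INTER_CUBIC)[:600])
E
```

```text
(no output)
```

View pics/crop2.png

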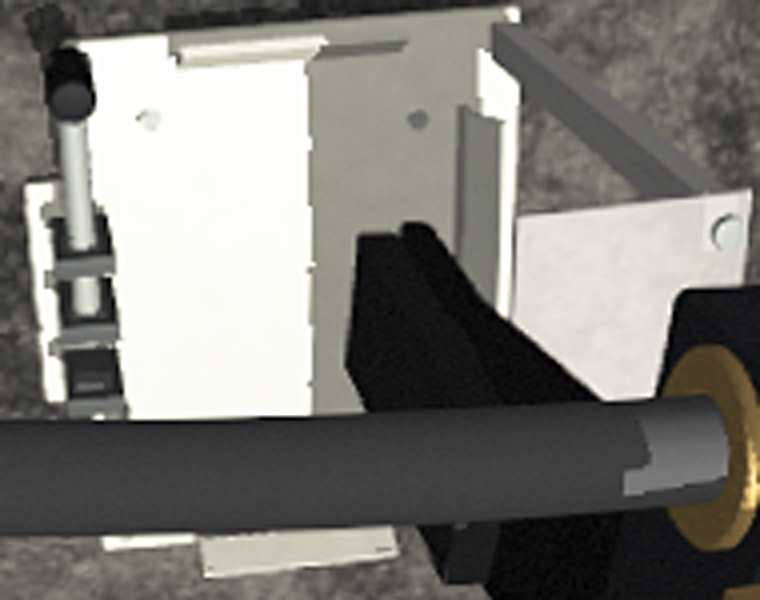

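```bash
python3 - <<'E'
from h import *
np.set_printoptions(precision=4,suppress=True)
i=dict(np.load("w1.npz"))
def cw(c): c=np.array(c,float);return np.c_[318+(c[:,0]+.5)/4-.5,222+(c[:,1]+.5)/3.75-.5]
def ct(c): c=np.array(c,float);return np.c_[180+(c[:,0]+.5)/4-.5,150+(c[:,1]+.5)/4-.5]
k=cw([[72,100],[83,267],[86,333],[92,407]])
w=onz("wrist",k,[.07,.048,.048,.048],i);print(w)
f=fit(np.array([[-79,124],[-79,44],[-79,16],[-79,-16]])*.001,w);print(f)
print("knob top cam",onz("top",ct([[350,492]]),.07))
th,t,_=f;c,s=np.cos(th),np.sin(th);Q=np.array([[c,-s],[s,c]])
print("floor rear-near corner (518,8) wrist z6, front-near (80,45)",onz("wrist",cw([[518,12],[80,42],[105,548]]),.006,i)[:,:2])
print("floor corners topcam",onz("top",ct([[359,95],[44,527],[335,524],[68,102]]),.006)[:,:2])
print("guides z30 topcam end guides tops",onz("top",ct([[131,97],[283,92],[125,505],[285,503],[338,112],[338,225]]),.03)[:,:2])
a=onz("top",ct([[88,10],[88,470]]),.192);b=onz("wrist",cw([[516,218],[513,318]]),.192,i);print("guard",a,b)
for P in(a,b): print("guard in bay",(P[:,:2]-t)@Q)
E
```

```text
[[0.4759 0.1226 0.07  ]
 [0.5478 0.1193 0.048 ]
 [0.5752 0.1174 0.048 ]
 [0.6078 0.1162 0.048 ]]
(np.float64(1.5213115069799832), array([0.5975, 0.1957]), array([[ 0.0061, -0.0003],
       [-0.0019,  0.0003],
       [-0.0024, -0.0002],
       [-0.0018,  0.0002]]))
knob top cam [[0.4826 0.1206 0.07  ]]
floor rear-near corner (518,8) wrist z6, front-near (80,45) [[0.4829 0.2899]
 [0.4748 0.1285]
 [0.7079 0.1139]]
floor corners topcam [[0.7104 0.1121]
 [0.4842 0.2875]
 [0.4756 0.1355]
 [0.7172 0.2714]]
guides z30 topcam end guides tops [[0.709  0.232 ]
 [0.7063 0.1506]
 [0.4894 0.2398]
 [0.485  0.158 ]
 [0.693  0.1217]
 [0.6305 0.1245]]
guard [[0.6927 0.2174 0.192 ]
 [0.4819 0.221  0.192 ]] [[0.4814 0.2258 0.192 ]
 [0.5108 0.2252 0.192 ]]
guard in bay [[ 0.0264 -0.094 ]
 [ 0.0195  0.1168]]
guard in bay [[0.0243 0.1175]
 [0.0252 0.0881]]
```

The crop shows the knob top at (72,100), bearing tops at (83,267), (86,333) and (92,407), and the guard's near corner at (516,218). I want to know which way the gripper body's 190 mm runs, because that decides clearance under the guard.

```bash
python3 - <<'E'
from h import *
im=cams.camera("top");im2=cams.camera("side");cv2.imwrite("pics/ts1.png",np.hstack([cv2.resize(im[80:400,150:450],(400,427)),cv2.resize(im2[0:427,150:550],(400,427))])[:,:,::-1])
E
```

```text
(no output)
```

View pics/ts1.png

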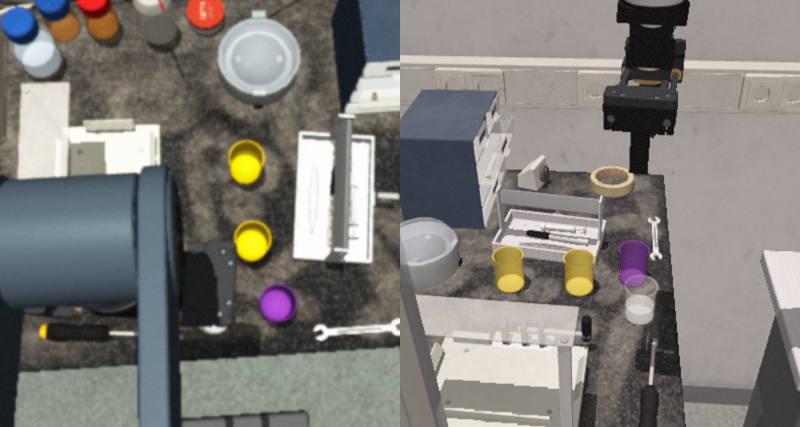

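The gripper body shows as a wide block, in the side panel at (605–675, 92–130). I'll check it against projected corner points.

```bash
python3 - <<'E'
from h import *
np.set_printoptions(precision=1,suppress=True)
o=robot.get_obs();q=R.from_quat(o["tool_rot"])
P=np.array([[0,0,0],[0,0,.07],[.0375,.095,0],[-.0375,.095,0],[.0375,.095,-.04],[-.0375,.095,-.04],[-.0375,.0375,0],[-.0375,-.095,0],[.0375,-.095,0],[0,.055,.07],[0,-.055,.07]])
W=q.apply(P)+o["position"]
s=pix(W,"side");t=pix(W,"top")
print(np.c_[P*1000,s-[150,0],(t-[150,80])*1.333,pix(W,"wrist")])
E
```

```text
[[  0.    0.    0.  244.9  99.5 132.6 280.1 318.1 404.4]
 [  0.    0.   70.  241.3 152.7 142.  287.1 318.1 306.4]
 [ 37.5  95.    0.  271.5 139.3  26.9 314.5 598.1 289.9]
 [-37.5  95.    0.  199.6 133.3  36.5 234.7 539.6 446.6]
 [ 37.5  95.  -40.  275.3 102.6  13.2 312.  677.7 348.7]
 [-37.5  95.  -40.  200.2  97.1  23.8 227.  579.5 516.3]
 [-37.5  37.5   0.  208.2 110.4  96.7 238.2 414.6 467.9]
 [-37.5 -95.    0.  224.1  68.3 236.3 246.4  97.  446.9]
 [ 37.5 -95.    0.  281.9  72.  231.8 326.8  38.1 290.5]
 [  0.   55.   70.  236.  175.   89.4 284.  428.2 304.4]
 [  0.  -55.   70.  245.9 132.9 194.8 290.2 208.1 304.7]]
```

```bash
python3 -m crank '[[-5.5,0.2,1.2,0,0,0.04,0],[-5.5,0.2,1.2,0,0,0.04,0],[-5.5,0.2,1.2,0,0,0,0],[-4,0,1.2,0,0,0,0],[0,0,0,0,0,0,0]]' && python3 -m crank '[[0,0,0,0,0,0,0]]'
python3 - <<'E'
from h import *
i=cams.camera_info("wrist");im=cams.camera("wrist");cv2.imwrite("pics/w2.png",im[:,:,::-1]);np.savez("w2.npz",intrinsics=i["intrinsics"],pose=i["pose"])
W=np.array([[.476,.121,.07],[.548,.119,.048],[.608,.116,.048]])
p=pix(W,"wrist");print(p,np.round(i["pose"][:3,3],3))
x0,y0=(p.mean(0)-[60,100]).astype(int);x0=max(x0,0);y0=max(y0,0);print(x0,y0)
cv2.imwrite("pics/crop3.png",cv2.resize(im[y0:y0+200,x0:x0+260,::-1],None,fx=3,fy=3,interpolation=cv2.INTER_CUBIC))
E
```

```text
time: 2.5
position: [0.616, 0.0789, 0.37]
tool_rot: [0.103, 0.995, -0.0, -0.001]
ft_force: [-1.7, -0.0, -0.2]
grip_width: 0.0869
grip_force: 0.0
time: 2.62
position: [0.6135, 0.0795, 0.372]
tool_rot: [0.103, 0.995, 0.0, -0.001]
ft_force: [0.2, -0.0, 0.2]
grip_width: 0.0869
grip_force: 0.0
[[330.11846727  73.46028319]
 [341.01528301 139.45184053]
 [348.79074766 191.89663096]] [0.532 0.096 0.463]
279 34
```

View pics/crop3.png

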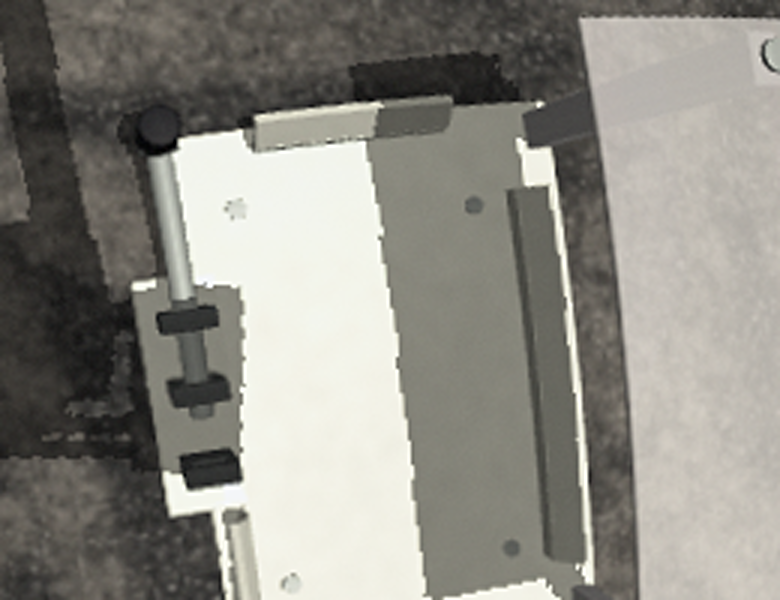

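The crop shows the knob top at (158,128), bearings at (188,320), (199,390) and (211,467), and the bolt tip sticking out slightly past the middle bearing at (202,415). Next I compute these.

```bash
python3 - <<'E'
from h import *
np.set_printoptions(precision=4,suppress=True)
i=dict(np.load("w2.npz"))
def c3(c): c=np.array(c,float);return np.c_[279+(c[:,0]+.5)/3-.5,34+(c[:,1]+.5)/3-.5]
w=onz("wrist",c3([[158,128],[188,318],[199,388],[211,465],[202,416]]),[.07,.048,.048,.048,.034],i);print(w)
th=1.522;b=np.array([.5955,.1957]);ex=np.array([np.cos(th),np.sin(th)]);ey=np.array([-ex[1],ex[0]])
f=fit(np.array([[-79,44],[-79,16],[-79,-16]])*.001,w[1:4]);print(f)
f=fit(np.array([[-79,124],[-79,44],[-79,16],[-79,-16]])*.001,w[:4]);print(f)
g=onz("wrist",c3([[548,186],[583,560],[530,370]]),.03,i);print("rear guide",(g[:,:2]-b)@np.c_[ex,ey])
g=onz("wrist",c3([[255,130],[450,105],[240,515]]),.03,i);print("near guide, front guide",(g[:,:2]-b)@np.c_[ex,ey])
g=onz("wrist",c3([[582,17],[628,345],[640,595]]),.19,i);print("guard edge",(g[:,:2]-b)@np.c_[ex,ey])
E
```

```text
[[0.4792 0.1216 0.07  ]
 [0.5481 0.1194 0.048 ]
 [0.5746 0.1182 0.048 ]
 [0.6041 0.117  0.048 ]
 [0.587  0.1179 0.034 ]]
(np.float64(1.5287360918748207), array([0.5936, 0.1965]), array([[ 0.0018, -0.0001],
       [ 0.0003, -0.    ],
       [-0.0021,  0.0001]]))
(np.float64(1.53379407438236), array([0.5964, 0.1964]), array([[ 0.0096, -0.0004],
       [-0.0014,  0.0002],
       [-0.0029,  0.0001],
       [-0.0053,  0.0001]]))
rear guide [[ 0.0749  0.0792]
 [ 0.0759 -0.0775]
 [ 0.0577  0.0053]]
near guide, front guide [[-0.0407  0.1122]
 [ 0.0382  0.1148]
 [-0.0685 -0.0372]]
guard edge [[ 0.0266  0.1157]
 [ 0.0275  0.0287]
 [ 0.0272 -0.0398]]
```

The bolt stands about 10 mm in: its knob is at y≈114 and its tip pokes into the gap. I'll first draw it out with closed fingers.

```bash
cat >> h.py <<'E'
BY=1.526;B=np.array([.595,.1967]);EX=np.array([np.cos(BY),np.sin(BY)]);EY=np.array([-EX[1],EX[0]])
def bay(x,y): return B+x*EX+y*EY
E
python3 - <<'E'
from h import *
p=bay(-.083,.080);print(p);delta([*p,.20],T2(BY,0,0,0));delta([*p,.115],T2(BY,0,0,0))
E
```

```text
[0.5113634  0.11736577]
shift cm [10.74  1.62 17.27] | 20.4 turn [ 0.    -0.001 -0.161] q [-0.05  0.44  1.35  0.    1.35 -1.42] t 2.67
shift cm [10.73  1.62 25.77] | 27.96 turn [ 0.    -0.001 -0.161] q [-0.05  0.44  1.35  0.    1.35 -1.42] t 2.67
```

```bash
python3 -m crank '[[0,0,0,0,0,-0.161,1],[2.7,0.2,4.3,0,0,0,1],[2.7,0.2,4.3,0,0,0,1],[2.7,0.2,4.3,0,0,0,1],[2.7,0.2,4.3,0,0,0,1]]' 20 && python3 -m crank '[[0,0,0,0,0,0,1],[0,0,0,0,0,0,1]]'
python3 - <<'E'
from h import *
p=bay(-.083,.080);delta([*p,.115],T2(BY,0,0,0))
E
```

```text
time: 3.3
position: [0.5054, 0.0921, 0.2008]
tool_rot: [0.023, 1.0, 0.0, 0.001]
ft_force: [0.3, 0.1, 0.0]
grip_width: 0.045
grip_force: 0.0
time: 3.55
position: [0.5093, 0.0915, 0.2024]
tool_rot: [0.023, 1.0, -0.0, 0.003]
ft_force: [-0.3, 0.2, 0.9]
grip_width: 0.0247
grip_force: 0.0
shift cm [-0.04  2.6   8.74] | 9.12 turn [ 0.     0.006 -0.001] q [-0.04  0.52  1.79 -0.    0.83 -1.56] t 3.55
```

```bash
python3 -m crank '[[0,2.6,1,0,0,0,1],[0,0,4,0,0,0,1],[0,0,3.7,0,0,0,1],[0,0,0,0,0,0,1],[0,0,0,0,0,0,1]]' && python3 -m crank '[[0.8,0,0,0,0,0,1],[0.6,0,0,0,0,0,1],[0.5,0,0,0,0,0,1],[0.5,0,0,0,0,0,1],[0,0,0,0,0,0,1]]'
```

```text
time: 4.18
position: [0.5106, 0.1172, 0.1152]
tool_rot: [0.023, 1.0, 0.0, 0.002]
ft_force: [0.4, -0.7, -1.1]
grip_width: 0.0003
grip_force: 0.0
time: 4.8
position: [0.4885, 0.1183, 0.1144]
tool_rot: [0.024, 1.0, 0.0, 0.006]
ft_force: [6.6, 0.2, 0.9]
grip_width: 0.0006
grip_force: 3.4
```

```bash
python3 -m crank '[[0.3,0,0,0,0,0,1],[0,0,0,0,0,0,1],[0,0,0,0,0,0,1]]' && python3 -m crank '[[0.3,0,0,0,0,0,1],[0,0,0,0,0,0,1],[0,0,0,0,0,0,1]]'
```

```text
time: 5.18
position: [0.488, 0.1183, 0.1145]
tool_rot: [0.024, 1.0, 0.0, 0.008]
ft_force: [10.3, -0.3, -1.2]
grip_width: 0.0008
grip_force: 5.1
time: 5.55
position: [0.4875, 0.1183, 0.1147]
tool_rot: [0.024, 1.0, 0.0, 0.011]
ft_force: [13.8, -0.8, -4.1]
grip_width: 0.0006
grip_force: 6.9
```

```bash
sed -i 's/\.595,\.1967/.596,.1967/' h.py; python3 -m crank '[[-1.5,0,0,0,0,0,1],[0,0,-5,0,0,0,0],[0,-3,-5,0,0,0,0],[0,-5,-3,0,0,0,0],[0,-6,-1,0,0,0,0]]' && python3 -m crank '[[0,-6,0,0,0,0,0],[0,-6,0,0,0,0,0],[0,0,0,-0.175,0,0,0],[0,0,0,-0.175,0,0,0],[0,0,0,-0.174,0,0,0]]' && python3 -m crank '[[0,0,0,0,0,0,0],[0,0,0,0,0,0,0]]'
cat >> h.py <<'E'
TY=1.4406;TT=np.array([.568,-.1593])
def grasp(yaw,t,z,D,back=0): # TCP so that bar centre of tray at (t,z underside) is D ahead, tool backed off
    Q=T2(yaw,t,z);return np.r_[t,z+.095]-Q.as_matrix()[:,2]*(D+back),Q
E
python3 - <<'E'
from h import *
for bk in(.10,0): p,Q=grasp(TY,TT,0,.072,bk);print(p);delta(p,Q)
i=cams.camera_info("wrist");im=cams.camera("wrist");cv2.imwrite("pics/w3.png",im[:,:,::-1]);np.savez("w3.npz",intrinsics=i["intrinsics"],pose=i["pose"])
E
```

```text
time: 6.18
position: [0.4861, -0.0223, 0.2549]
tool_rot: [0.022, 1.0, -0.0, 0.0]
ft_force: [0.8, -0.2, 0.4]
grip_width: 0.033
grip_force: 0.0
time: 6.8
position: [0.4801, -0.1411, 0.2535]
tool_rot: [0.023, 0.965, 0.263, 0.005]
ft_force: [-0.3, 0.3, -0.7]
grip_width: 0.0815
grip_force: 0.0
time: 7.05
position: [0.4804, -0.1409, 0.253]
tool_rot: [0.023, 0.966, 0.259, 0.005]
ft_force: [-0.3, 0.2, -0.2]
grip_width: 0.0866
grip_force: 0.0
[ 0.55683472 -0.24457213  0.24395637]
shift cm [-8.12 -9.11 -4.23] | 12.92 turn [-0.    -0.044  0.072] q [-0.7   0.51  1.71  0.42  1.28 -2.43] t 7.05
[ 0.56332616 -0.19499531  0.15735383]
shift cm [-8.56 -9.12  5.76] | 13.77 turn [-0.    -0.044  0.072] q [-0.7   0.51  1.71  0.42  1.28 -2.43] t 7.05
```

```bash
python3 -m crank '[[-2.7,-3,-1.4,0,0,0,0],[-2.7,-3,-1.4,0,0,0,0],[-2.7,-3,-1.4,0,0,0,0],[0,0,0,0,-0.044,0.072,0],[0,0,0,0,0,0,0]]' && python3 -m crank '[[0,0,0,0,0,0,0]]'
python3 - <<'E'
from h import *
i=cams.camera_info("wrist");im=cams.camera("wrist");cv2.imwrite("pics/w4.png",im[:,:,::-1]);np.savez("w4.npz",intrinsics=i["intrinsics"],pose=i["pose"])
for bk in(.10,0): p,Q=grasp(TY,TT,0,.072,bk);delta(p,Q)
L=np.array([[0,0,.095],[0,.098,.095],[0,-.098,.095],[0,.1,.114],[-.06,.102,.024],[-.06,-.102,.024],[-.079,0,.046],[-.0075,.098,.108],[.0075,.098,.082]])
c,s=np.cos(TY),np.sin(TY);W=L.copy();W[:,:2]=L[:,:2]@np.array([[c,s],[-s,c]])+TT
P=pix(W,"wrist",i);print(P.round(0))
v=np.ascontiguousarray(im[:,:,::-1])
for a,b in P:
    if 0<=a<640 and 0<=b<480: cv2.drawMarker(v,(int(a),int(b)),(0,0,255),0,8)
cv2.imwrite("pics/w4m.png",v)
E
```

```text
time: 7.72
position: [0.5571, -0.243, 0.2448]
tool_rot: [0.062, 0.964, 0.258, 0.017]
ft_force: [-0.4, -0.1, 0.5]
grip_width: 0.0871
grip_force: 0.0
time: 7.85
position: [0.5573, -0.243, 0.245]
tool_rot: [0.062, 0.964, 0.258, 0.018]
ft_force: [-0.5, -0.3, 0.4]
grip_width: 0.0874
grip_force: 0.0
shift cm [ 0.03 -0.18  0.02] | 0.18 turn [0.    0.001 0.002] q [-0.76  0.65  1.44  0.42  1.4  -2.35] t 7.9
shift cm [ 0.04 -0.18 10.02] | 10.02 turn [0.    0.001 0.002] q [-0.76  0.65  1.44  0.42  1.4  -2.35] t 7.9
[[316. 242.]
 [316. 107.]
 [317. 352.]
 [331. 103.]
 [207. 109.]
 [224. 335.]
 [197. 241.]
 [316. 106.]
 [317. 109.]]
```

View pics/w4m.png

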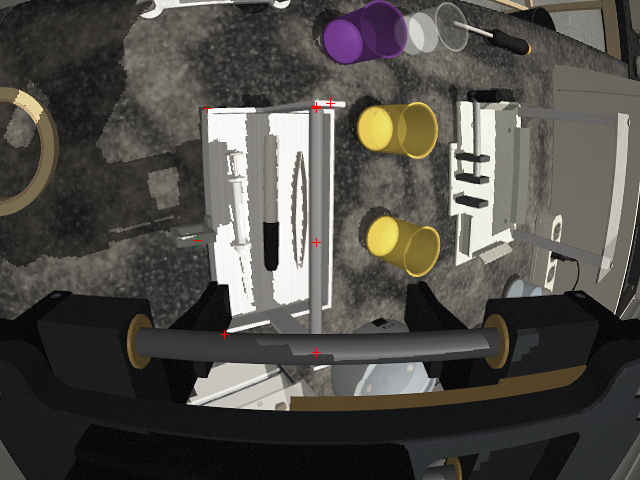

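The markers lie on the tray corners, eye and bar, with the bar at column 316 exactly edge-on. The pose is confirmed, so I advance and grip.

```bash
python3 -m crank '[[0,-0.15,4,0,0,0,0],[0,0,3,0,0,0,0],[0,0,2,0,0,0,0],[0,0,1,0,0,0,0],[0,0,0,0,0,0,0]]' && python3 -m crank '[[0,0,0,0,0,0,0.5],[0,0,0,0,0,0,0.8],[0,0,0,0,0,0,1],[0,0,0,0,0,0,1],[0,0,0,0,0,0,1]]' 50 && python3 -m crank '[[0,0,0,0,0,0,1],[0,0,0,0,0,0,1]]'
python3 - <<'E'
from h import *
p,Q=grasp(TY,TT,0,.072);delta(p,Q)
E
```

```text
time: 8.52
position: [0.5639, -0.1955, 0.1572]
tool_rot: [0.063, 0.964, 0.259, 0.018]
ft_force: [1.0, 0.2, -0.2]
grip_width: 0.0869
grip_force: 0.0
time: 9.15
position: [0.5639, -0.1961, 0.1573]
tool_rot: [0.063, 0.964, 0.258, 0.018]
ft_force: [-0.1, 0.2, -0.5]
grip_width: 0.0448
grip_force: 0.0
time: 9.4
position: [0.5639, -0.196, 0.1572]
tool_rot: [0.063, 0.964, 0.258, 0.018]
ft_force: [-0.8, -0.0, 0.3]
grip_width: 0.0248
grip_force: 0.0
shift cm [0.07 0.09 0.03] | 0.12 turn [0.001 0.002 0.   ] q [-0.7   0.75  1.54  0.47  1.19 -2.39] t 9.4
```

```bash
python3 -m crank '[[0,0,0,0,0,0,1],[0,0,0,0,0,0,1],[0,0,0,0,0,0,1]]'
```

```text
time: 9.78
position: [0.564, -0.1951, 0.1577]
tool_rot: [0.063, 0.964, 0.26, 0.018]
ft_force: [0.5, 3.2, 3.2]
grip_width: 0.0094
grip_force: 50.0
```

```bash
python3 -m crank '[[0,0.1,-0.17,0,0,0,1],[0,0.2,-0.35,0,0,0,1],[0,0.3,-0.52,0,0,0,1],[0,0.4,-0.69,0,0,0,1],[0,0.5,-0.87,0,0,0,1]]' && python3 -m crank '[[0,0.6,-1.04,0,0,0,1],[0,0.7,-1.21,0,0,0,1],[0,0.7,-1.21,0,0,0,1],[0,0.7,-1.21,0,0,0,1],[0,0.7,-1.21,0,0,0,1]]' && python3 -m crank '[[0,0.6,-1.04,0,0,0,1],[0,0.4,-0.69,0,0,0,1],[0,0.2,-0.35,0,0,0,1],[0,0.1,-0.17,0,0,0,1],[0,0,0,0,0,0,1]]'
python3 - <<'E'
from h import *
np.set_printoptions(precision=4,suppress=True)
o=robot.get_obs();print(o["moment"])
i=cams.camera_info("wrist");im=cams.camera("wrist");v=np.ascontiguousarray(im[:,:,::-1])
# predicted tray points from tool pose
q=R.from_quat(o["tool_rot"]);g=o["position"]+q.as_matrix()[:,2]*.072
M=q.as_matrix()@R.from_rotvec([np.pi/6,0,0]).as_matrix()@np.array([[0,1,0],[1,0,0],[0,0,-1.]]) # tray axes
print("tray z",M[:,2],"yaw",np.arctan2(M[1,0],M[0,0]))
L=np.array([[0,.098,.095],[0,.1,.114],[-.06,.102,.024],[-.06,-.102,.024],[.06,.102,.024],[-.079,0,.046]])
W=(L-[0,0,.095])@M.T+g;P=pix(W,"wrist",i);print(P.round(0))
for a,b in P: cv2.drawMarker(v,(int(a),int(b)),(0,0,255),0,8)
s=cams.camera("side")[:,:,::-1]
cv2.imwrite("pics/w5.png",np.hstack([v[60:460,120:440],s[80:400:,150:470][:400] if 0 else cv2.resize(s[80:330,150:450],(480,400))]))
E
```

```text
time: 10.4
position: [0.5638, -0.1962, 0.1878]
tool_rot: [0.063, 0.964, 0.258, 0.018]
ft_force: [-0.9, -0.6, -3.7]
grip_width: 0.0093
grip_force: 50.0
time: 11.02
position: [0.5637, -0.196, 0.2563]
tool_rot: [0.063, 0.964, 0.258, 0.018]
ft_force: [0.5, 0.3, -3.1]
grip_width: 0.0094
grip_force: 50.0
time: 11.65
position: [0.5636, -0.196, 0.2809]
tool_rot: [0.063, 0.964, 0.259, 0.018]
ft_force: [0.4, -0.9, -3.4]
grip_width: 0.0092
grip_force: 50.0
[-0.6134  0.0985 -0.0174]
tray z [-0.0017 -0.0005  1.    ] yaw 1.4395991259602223
[[320.  95.]
 [344.  87.]
 [159. 102.]
 [198. 406.]
 [343. 102.]
 [146. 297.]]
```

View pics/w5.png

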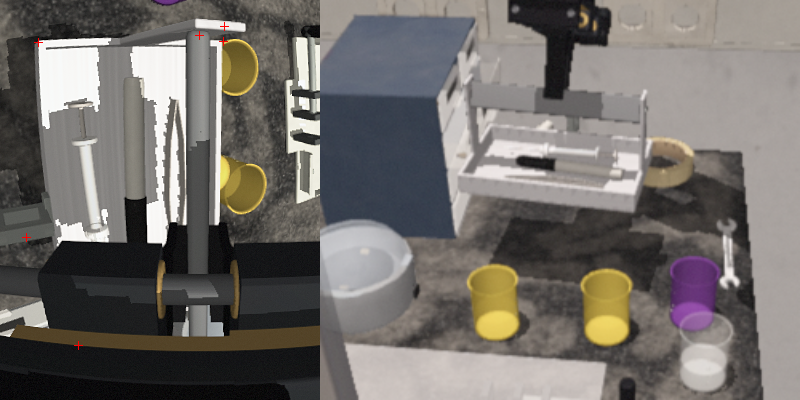

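The tray hangs level with all three items in it, and the markers match the tray corners. Now I turn to the bay yaw.

```bash
python3 -m crank '[[0,0,0,0,0.011,-0.018,1],[0,0,0,0,0.011,-0.019,1],[0,0,0,0,0.011,-0.019,1],[0,0,0,0,0.01,-0.019,1],[0,0,0,0,0,0,1]]'
cat >> h.py <<'E'
def tgt(x,y,z,D=.072):
    p,Q=grasp(BY,bay(x,y),z,D);delta(p,Q)
def where(D=.072):
    o=robot.get_obs();q=R.from_quat(o["tool_rot"]);g=o["position"]+q.as_matrix()[:,2]*D
    M=q.as_matrix()@R.from_rotvec([np.pi/6,0,0]).as_matrix()@np.array([[0,1,0],[1,0,0],[0,0,-1.]])
    u=g-M[:,2]*.095;d=u[:2]-B;print("tray in bay mm",np.round([d@EX*1e3,d@EY*1e3,u[2]*1e3],1),"yaw err",round(np.arctan2(M[1,0],M[0,0])-BY,4),"z axis",np.round(M[:2,2],4))
E
python3 -c "
from h import *
where();tgt(-.055,0,.124)"
```

```text
time: 12.38
position: [0.5638, -0.196, 0.2811]
tool_rot: [0.021, 0.966, 0.259, 0.007]
ft_force: [-0.4, -0.8, -3.1]
grip_width: 0.0099
grip_force: 50.0
tray in bay mm [-357.7   14.2  123.8] yaw err 0.0005 z axis [-0.0025 -0.0002]
shift cm [-1.47 26.23 15.13] | 30.31 turn [0.    0.002 0.002] q [-0.69  0.6   1.43  0.42  1.45 -2.34] t 12.38
```

```bash
python3 -m crank '[[-0.02,0.33,0.19,0,0,0,1],[-0.04,0.66,0.38,0,0,0,1],[-0.05,0.98,0.57,0,0,0,1],[-0.07,1.31,0.76,0,0,0,1],[-0.07,1.31,0.76,0,0,0,1]]' && python3 -m crank '[[-0.07,1.31,0.76,0,0,0,1],[-0.07,1.31,0.76,0,0,0,1],[-0.07,1.31,0.76,0,0,0,1],[-0.07,1.31,0.76,0,0,0,1],[-0.07,1.31,0.76,0,0,0,1]]' && python3 -m crank '[[-0.07,1.31,0.76,0,0,0,1],[-0.07,1.31,0.76,0,0,0,1],[-0.07,1.31,0.76,0,0,0,1],[-0.07,1.31,0.76,0,0,0,1],[-0.07,1.31,0.76,0,0,0,1]]' && python3 -m crank '[[-0.07,1.31,0.76,0,0,0,1],[-0.07,1.31,0.76,0,0,0,1],[-0.07,1.31,0.76,0,0,0,1],[-0.07,1.31,0.76,0,0,0,1],[-0.07,1.31,0.76,0,0,0,1]]' && python3 -m crank '[[-0.05,0.98,0.57,0,0,0,1],[-0.04,0.66,0.38,0,0,0,1],[-0.02,0.33,0.19,0,0,0,1],[0,0,0,0,0,0,1],[0,0,0,0,0,0,1]]' | head -3
python3 -c "
from h import *
where();tgt(-.055,0,.061)
i=cams.camera_info('wrist');im=cams.camera('wrist');cv2.imwrite('pics/w6.png',im[:,:,::-1]);np.savez('w6.npz',intrinsics=i['intrinsics'],pose=i['pose'])
cv2.imwrite('pics/t6.png',cams.camera('top')[:,:,::-1])"
```

```text
time: 13.0
position: [0.5685, -0.1417, 0.2812]
tool_rot: [0.021, 0.966, 0.259, 0.007]
ft_force: [-0.1, 0.3, -3.9]
grip_width: 0.0097
grip_force: 50.0
time: 13.62
position: [0.5755, -0.0667, 0.281]
tool_rot: [0.021, 0.966, 0.259, 0.007]
ft_force: [0.4, 0.0, -3.8]
grip_width: 0.0094
grip_force: 50.0
time: 14.25
position: [0.5824, 0.0088, 0.2809]
tool_rot: [0.021, 0.966, 0.259, 0.007]
ft_force: [-0.2, 1.3, -4.3]
grip_width: 0.0096
grip_force: 50.0
time: 14.88
position: [0.5892, 0.0843, 0.2807]
tool_rot: [0.021, 0.966, 0.259, 0.007]
ft_force: [-0.1, 0.3, -3.4]
grip_width: 0.0096
grip_force: 50.0
time: 15.5
position: [0.5914, 0.1056, 0.2807]
tool_rot: [0.021, 0.966, 0.259, 0.007]
tray in bay mm [-5.520e+01  1.000e-01  1.233e+02] yaw err -0.0004 z axis [-0.0025  0.0001]
shift cm [-0.03 -3.1   5.41] | 6.23 turn [0.    0.002 0.001] q [-0.21  0.53  1.58  0.56  1.19 -1.99] t 15.5
```

```bash
python3 -m crank '[[0,-0.2,0.35,0,0,0,1],[0,-0.4,0.69,0,0,0,1],[0,-0.6,1.04,0,0,0,1],[0,-0.7,1.2,0,0,0,1],[0,-0.6,1.04,0,0,0,1]]' && python3 -m crank '[[0,-0.4,0.69,0,0,0,1],[0,-0.2,0.35,0,0,0,1],[0,0,0,0,0,0,1]]'
python3 -c "
from h import *
where();tgt(0,0,.061)"
```

```text
time: 16.23
position: [0.5911, 0.106, 0.2294]
tool_rot: [0.021, 0.966, 0.259, 0.006]
ft_force: [-0.5, 0.4, -3.0]
grip_width: 0.0094
grip_force: 50.0
time: 16.6
position: [0.5915, 0.106, 0.2186]
tool_rot: [0.021, 0.966, 0.259, 0.007]
ft_force: [-0.0, -0.3, -3.4]
grip_width: 0.0094
grip_force: 50.0
tray in bay mm [-54.7   0.2  61.3] yaw err 0.0001 z axis [-0.0021 -0.0004]
shift cm [-0.05  4.73  2.77] | 5.48 turn [0.001 0.002 0.001] q [-0.21  0.61  1.63  0.59  1.08 -2.07] t 16.6
```

```bash
python3 -m crank '[[0,0.23,0.13,0,0,0,1],[0,0.47,0.27,0,0,0,1],[0,0.7,0.4,0,0,0,1],[0,0.93,0.54,0,0,0,1],[0,0.93,0.54,0,0,0,1]]' && python3 -m crank '[[-0.05,0.7,0.4,0,0,0,1],[0,0.47,0.27,0,0,0,1],[0,0.23,0.13,0,0,0,1],[0,0,0,0,0,0,1],[0,0,0,0,0,0,1]]'
python3 - <<'E'
from h import *
where();tgt(0,0,.061)
i=cams.camera_info("wrist");im=cams.camera("wrist");v=np.ascontiguousarray(im[:,:,::-1])
cv2.imwrite("pics/w7raw.png",v)
c=np.array([[-.079,.124,.07],[-.079,.044,.048],[-.079,.016,.048],[-.079,-.016,.048],[.024,.1,.19]])
W=np.c_[[bay(x,y) for x,y,_ in c],c[:,2]];P=pix(W,"wrist",i);print(P.round(0))
for a,b in P: cv2.drawMarker(v,(int(a),int(b)),(0,0,255),0,6)
# held-tray points
L=np.array([[-.06,.102,.024],[.06,.102,.024],[-.095,-.004,.046],[-.095,.004,.046]]);W=np.c_[[bay(x,y) for x,y,_ in L],L[:,2]+.061]
for a,b in pix(W,"wrist",i): cv2.drawMarker(v,(int(a),int(b)),(0,255,0),0,6)
cv2.imwrite("pics/w7.png",cv2.resize(v[0:380,60:560],None,fx=1.55,fy=1.55,interpolation=cv2.INTER_CUBIC))
E
```

```text
time: 17.23
position: [0.593, 0.1446, 0.2189]
tool_rot: [0.021, 0.966, 0.259, 0.007]
ft_force: [-0.1, 0.9, -4.0]
grip_width: 0.0093
grip_force: 50.0
time: 17.85
position: [0.5944, 0.1594, 0.2189]
tool_rot: [0.021, 0.966, 0.259, 0.007]
ft_force: [0.6, 0.1, -3.9]
grip_width: 0.0095
grip_force: 50.0
tray in bay mm [-1.3 -0.5 61.5] yaw err -0.0003 z axis [-0.0024 -0.0001]
shift cm [0.01 0.09 0.12] | 0.15 turn [0.    0.002 0.001] q [-0.12  0.62  1.61  0.62  1.04 -2.  ] t 17.85
[[126.  69.]
 [132. 198.]
 [137. 239.]
 [144. 283.]
 [418.  89.]]
```

View pics/w7.png

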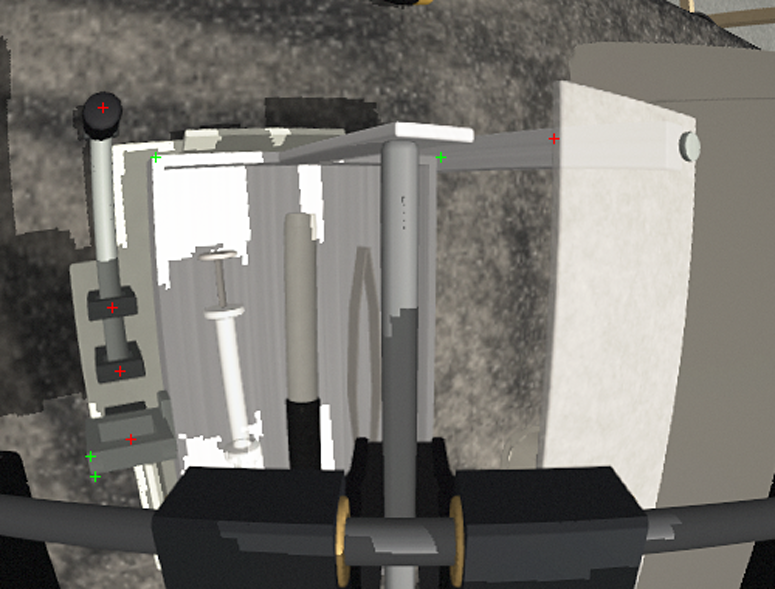

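The knob, bearing and guard markers all coincide. The tray sits over its seat with the items in, and the bolt is clear of the gap. Now I lower it.

```bash
python3 -m crank '[[0,-0.15,0.26,0,0,0,1],[0,-0.3,0.52,0,0,0,1],[0,-0.35,0.61,0,0,0,1],[0,-0.35,0.61,0,0,0,1],[0,-0.35,0.61,0,0,0,1]]' && python3 -m crank '[[0,-0.3,0.52,0,0,0,1],[0,-0.2,0.35,0,0,0,1],[0,-0.15,0.26,0,0,0,1],[0,-0.1,0.17,0,0,0,1],[0,0,0,0,0,0,1]]'
python3 -c "
from h import *
where();tgt(-.001,0,.006)"
```

```text
time: 18.52
position: [0.5944, 0.1597, 0.1881]
tool_rot: [0.021, 0.966, 0.259, 0.007]
ft_force: [-0.1, -0.0, -3.6]
grip_width: 0.0097
grip_force: 50.0
time: 19.15
position: [0.5945, 0.1597, 0.1738]
tool_rot: [0.021, 0.966, 0.259, 0.007]
ft_force: [0.3, 0.9, -4.1]
grip_width: 0.0097
grip_force: 50.0
tray in bay mm [-1.  -0.5 16.4] yaw err 0.0001 z axis [-0.0024 -0.0002]
shift cm [ 0.02 -0.52  0.9 ] | 1.04 turn [0.    0.002 0.001] q [-0.12  0.69  1.64  0.65  0.97 -2.06] t 19.15
```

```bash
python3 -m crank '[[0,-0.1,0.17,0,0,0,1],[0,-0.1,0.17,0,0,0,1],[0,-0.1,0.17,0,0,0,1],[0,0,0,0,0,0,1]]' && python3 -m crank '[[0,-0.1,0.17,0,0,0,1],[0,-0.05,0.09,0,0,0,1],[0,0,0,0,0,0,1],[0,0,0,0,0,0,1]]'
python3 -c "
from h import *
where();tgt(-.001,0,.006)"
```

```text
time: 19.65
position: [0.5944, 0.1597, 0.1677]
tool_rot: [0.021, 0.966, 0.259, 0.007]
ft_force: [-0.3, 0.3, -3.1]
grip_width: 0.01
grip_force: 50.0
time: 20.15
position: [0.5945, 0.1597, 0.1649]
tool_rot: [0.021, 0.966, 0.259, 0.007]
ft_force: [0.6, 0.3, -3.2]
grip_width: 0.0096
grip_force: 50.0
tray in bay mm [-1.  -0.5  7.6] yaw err 0.0001 z axis [-0.0025 -0.0002]
shift cm [ 0.02 -0.08  0.14] | 0.16 turn [0.    0.002 0.001] q [-0.12  0.7   1.64  0.66  0.95 -2.08] t 20.15
```

```bash
python3 -m crank '[[0,-0.05,0.09,0,0,0,1],[0,0,0,0,0,0,1],[0,0,0,0,0,0,1]]' && python3 -m crank '[[0,-0.05,0.09,0,0,0,1],[0,0,0,0,0,0,1],[0,0,0,0,0,0,1]]'
python3 -c "
from h import *
where();print(robot.get_obs()['moment'])"
```

```text
time: 20.52
position: [0.5946, 0.1597, 0.164]
tool_rot: [0.021, 0.966, 0.259, 0.007]
ft_force: [0.3, -0.9, -3.8]
grip_width: 0.0092
grip_force: 50.0
time: 20.9
position: [0.5946, 0.1596, 0.1638]
tool_rot: [0.021, 0.966, 0.259, 0.007]
ft_force: [-2.3, -4.1, 6.0]
grip_width: 0.0092
grip_force: 50.0
tray in bay mm [-1.  -0.8  6.4] yaw err 0.0001 z axis [-0.0031 -0.0008]
[-0.26832917  0.31799351  0.1200694 ]
```

```bash
python3 -m crank '[[0,0,0,0,0,0,1],[0,0,0,0,0,0,1]]' 5 && python3 -m crank '[[0,0,0,0,0,0,0.7],[0,0,0,0,0,0,0.6],[0,0,0,0,0,0,0.6]]' && python3 -m crank '[[0,0,-0.5,0,0,0,0.6],[0,0,-1,0,0,0,0.6],[0,0,-2,0,0,0,0.6],[0,0,-3,0,0,0,0.6],[0,0,-4,0,0,0,0.6]]' && python3 -m crank '[[0,0,-4,0,0,0,1],[0,0,-2,0,0,0,1],[0,0,0,0,0,0,1],[0,0,0,0,0,0,1]]'
python3 - <<'E'
from h import *
i=cams.camera_info("wrist");im=cams.camera("wrist");cv2.imwrite("pics/w8.png",im[:,:,::-1]);np.savez("w8.npz",intrinsics=i["intrinsics"],pose=i["pose"])
t=cams.camera("top");cv2.imwrite("pics/t8.png",t[:,:,::-1])
L=np.array([[-.06,.102,.024],[.06,.102,.024],[-.06,-.102,.024],[-.095,0,.046]]);W=np.c_[[bay(x,y) for x,y,_ in L],L[:,2]+.006]
print(pix(W,"top").round(1),pix(W,"wrist",i).round(1))
delta([*bay(-.079,.145),.20],T2(BY,0,0,0))
E
```

```text
time: 21.15
position: [0.5947, 0.1595, 0.1637]
tool_rot: [0.021, 0.966, 0.259, 0.007]
ft_force: [-3.4, -3.6, 5.9]
grip_width: 0.0101
grip_force: 5.0
time: 21.52
position: [0.5945, 0.1599, 0.1626]
tool_rot: [0.021, 0.966, 0.259, 0.007]
ft_force: [-0.1, -0.2, 0.5]
grip_width: 0.0309
grip_force: 0.0
time: 22.15
position: [0.5916, 0.1064, 0.2552]
tool_rot: [0.021, 0.966, 0.259, 0.007]
ft_force: [1.1, -0.1, 0.7]
grip_width: 0.0347
grip_force: 0.0
time: 22.65
position: [0.5899, 0.0773, 0.3056]
tool_rot: [0.021, 0.966, 0.259, 0.007]
ft_force: [0.7, -0.3, 0.1]
grip_width: 0.0042
grip_force: 0.0
[[258.9 271.7]
 [200.4 273. ]
 [259.2 177. ]
 [274.8 220.5]] [[229.4 112.2]
 [334.5 112.5]
 [240.2 304.9]
 [204.8 223.6]]
shift cm [14.41 -1.76 11.08] | 18.27 turn [0.524 0.    0.001] q [-0.26  0.5   1.55  0.54  1.26 -2.  ] t 22.75
```

```bash
python3 -m crank '[[0,0,0,0.131,0,0,1],[0,0,0,0.131,0,0,1],[0,0,0,0,0,0,1],[0,0,0,0,0,0,1]]' | head -2
cat >> h.py <<'E'
def knob(y,z,x=-.085):
    Q=T2(BY,0,0,-np.pi/12);delta(np.r_[bay(x,y),z]-Q.as_matrix()[:,2]*.07,Q)
E
python3 -c "
from h import *
knob(.155,.12);knob(.155,.045)"
```

```text
time: 23.25
position: [0.5901, 0.0776, 0.3049]
shift cm [15.45 -1.49 11.74] | 19.46 turn [0.002 0.    0.001] q [-0.16  0.47  1.52  0.28  1.19 -1.8 ] t 23.25
shift cm [15.45 -3.44 18.98] | 24.71 turn [0.002 0.    0.001] q [-0.16  0.47  1.52  0.28  1.19 -1.8 ] t 23.25
```

```bash
python3 -m crank '[[4,-0.4,1,0,0,0,1],[4,-0.4,2,0,0,0,1],[4,-0.4,3,0,0,0,1],[3.45,-0.3,4,0,0,0,1],[0,0,1.7,0,0,0,1]]' | head -2 && python3 -m crank '[[0,-0.4,1.5,0,0,0,1],[0,-0.6,2.2,0,0,0,1],[0,-0.6,2.2,0,0,0,1],[0,-0.3,1.1,0,0,0,1],[0,0,0,0,0,0,1]]'
python3 -c "
from h import *
knob(.145,.045);knob(.0795,.045)"
```

```text
time: 23.88
position: [0.4323, 0.1004, 0.1866]
time: 24.5
position: [0.437, 0.0994, 0.1152]
tool_rot: [0.023, 0.991, 0.131, 0.003]
ft_force: [-0.2, -0.2, 0.0]
grip_width: 0.0008
grip_force: 0.0
shift cm [-0.95  0.05  0.28] | 0.99 turn [ 0.001  0.001 -0.001] q [-0.17  0.64  2.05  0.52  0.55 -2.15] t 24.5
shift cm [-7.5   0.05  0.29] | 7.5 turn [ 0.001  0.001 -0.001] q [-0.17  0.64  2.05  0.52  0.55 -2.15] t 24.5
```

```bash
python3 -m crank '[[-0.6,0,0,0,0,0,1],[-0.8,0,0.1,0,0,0,1],[-0.7,0,0,0,0,0,1],[-0.7,0,0,0,0,0,1],[-0.7,0,0,0,0,0,1]]' && python3 -m crank '[[-0.6,0,0,0,0,0,1],[-0.6,0,0,0,0,0,1],[-0.6,0,0,0,0,0,1],[-0.6,0,0,0,0,0,1],[-0.6,0,0,0,0,0,1]]'
python3 -c "
from h import *
knob(.0795,.045)"
```

```text
time: 25.12
position: [0.4723, 0.0987, 0.1152]
tool_rot: [0.022, 0.991, 0.131, 0.004]
ft_force: [-2.1, -0.0, 1.9]
grip_width: 0.0006
grip_force: 1.2
time: 25.75
position: [0.5024, 0.0972, 0.115]
tool_rot: [0.022, 0.991, 0.131, 0.004]
ft_force: [-2.4, 2.0, 1.2]
grip_width: 0.0007
grip_force: 1.2
shift cm [-0.95 -0.02  0.24] | 0.98 turn [0.    0.002 0.001] q [-0.15  0.68  1.88  0.44  0.66 -2.04] t 25.75
```

```bash
python3 -m crank '[[-0.4,0,0,0,0,0,1],[-0.3,0,0,0,0,0,1],[-0.2,0,0,0,0,0,1],[0,0,0,0,0,0,1],[0,0,0,0,0,0,1]]' && python3 -m crank '[[-0.2,0,0,0,0,0,1],[0,0,0,0,0,0,1],[0,0,0,0,0,0,1]]' && python3 -m crank '[[-0.2,0,0,0,0,0,1],[0,0,0,0,0,0,1],[0,0,0,0,0,0,1]]'
python3 -c "
from h import *
knob(.0795,.045)"
```

```text
time: 26.38
position: [0.5116, 0.0964, 0.1151]
tool_rot: [0.022, 0.991, 0.13, 0.005]
ft_force: [-1.3, 0.6, 0.0]
grip_width: 0.0004
grip_force: 0.6
time: 26.75
position: [0.5126, 0.0965, 0.1151]
tool_rot: [0.022, 0.991, 0.13, 0.004]
ft_force: [-3.7, -0.6, 0.9]
grip_width: 0.0004
grip_force: 1.9
time: 27.12
position: [0.5131, 0.0965, 0.115]
tool_rot: [0.021, 0.991, 0.131, 0.002]
ft_force: [-6.5, -2.6, 3.5]
grip_width: 0.0005
grip_force: 3.5
shift cm [0.11 0.   0.25] | 0.27 turn [ 0.    -0.003  0.001] q [-0.15  0.68  1.85  0.42  0.68 -2.02] t 27.12
```

```bash
python3 -m crank '[[-0.3,0,0,0,0,0,1],[0,0,0,0,0,0,1],[-0.3,0,0,0,0,0,1],[0,0,0,0,0,0,1],[0,0,0,0,0,0,1]]' && python3 -m crank '[[1.5,0,0,0,0,0,1],[3,0,0,0,0,0,1],[0,0,-3,0,0,0,1],[0,0,-5,0,0,0,1],[0,0,-6,0,0,0,1]]' && python3 -m crank '[[0,-5,-5,0,0,0,1],[0,-5,-3,0,0,0,1],[0,0,0,0,0,0,1],[0,0,0,0,0,0,1]]'
python3 - <<'E'
from h import *
im=cams.camera("wrist");i=cams.camera_info("wrist");cv2.imwrite("pics/w9.png",im[:,:,::-1])
t=cams.camera("top");cv2.imwrite("pics/t9.png",t[:,:,::-1])
t0=cv2.imread("pics/top0.png")[:,:,::-1]
# knob: dark blob near expected home and out positions in top view
for n,y in(("home",.062),("out",.124)):
    a,b=pix([[*bay(-.079,y),.06]],"top")[0].astype(int);print(n,(a,b),t[b-2:b+3,a-2:a+3].mean(),t0[b-2:b+3,a-2:a+3].mean())
# tray rim white corners: bright mask with bar excluded, in the top view
L=np.array([[-.06,.102,.024],[.06,.102,.024],[-.06,-.102,.024],[.06,-.102,.024],[-.095,0,.046]]);W=np.c_[[bay(x,y) for x,y,_ in L],L[:,2]+.006]
print(pix(W,"top").round(1).tolist())
a,b=pix([[*bay(-.06,.06),.03]],"top")[0].astype(int);g=t.mean(2).astype(int);print(a,b,g[b-14,a-12:a+13],g[b,a-12:a+13])
h=cv2.cvtColor(t,cv2.COLOR_RGB2HSV)
for n,tt in(("before",t0),("after",t)): 
    p=tt[300:332,296:328].mean((0,1));print(n,"beaker patch",p.round())
E
```

```text
time: 27.75
position: [0.5141, 0.0966, 0.1148]
tool_rot: [0.02, 0.991, 0.131, -0.004]
ft_force: [-15.4, -7.2, 11.6]
grip_width: 0.0004
grip_force: 7.9
time: 28.38
position: [0.4757, 0.0614, 0.2517]
tool_rot: [0.023, 0.991, 0.13, 0.005]
ft_force: [1.7, -0.4, -0.1]
grip_width: 0.0006
grip_force: 0.0
time: 28.88
position: [0.4697, -0.0482, 0.2977]
tool_rot: [0.023, 0.991, 0.131, 0.005]
ft_force: [0.2, -0.3, 0.0]
grip_width: 0.0004
grip_force: 0.0
home (np.int64(266), np.int64(249)) 60.76 206.84
out (np.int64(266), np.int64(280)) 174.10666666666665 63.32
[[258.9, 271.7], [200.4, 273.0], [259.2, 177.0], [203.1, 178.2], [274.8, 220.5]]
258 251 [251 248 237 227 249 253 253 253 253 253 253 253 253 251 201 147 197 248
 252 242 215 217 214 180 138] [252 247 239 229 249 253 253 253 253 253 253 253 253 251 202 177 229 217
 143  68  48  44  32  16  16]
before beaker patch [151. 149. 145.]
after beaker patch [166. 164. 159.]
```

```bash
python3 - <<'E'
from h import *
s0=cv2.imread("pics/side0.png");s=cams.camera("side")[:,:,::-1];cv2.imwrite("pics/s9.png",s)
t0=cv2.imread("pics/top0.png");t=cv2.imread("pics/t9.png")
for n,a,b,(x,y,w,h) in(("beaker side",s0,s,(372,272,40,54)),("beaker top",t0,t,(294,299,36,36))):
    r=cv2.matchTemplate(b[y-15:y+h+15,x-15:x+w+15].copy(),a[y:y+h,x:x+w].copy(),cv2.TM_CCOEFF_NORMED);print(n,cv2.minMaxLoc(r)[1::2])
# bar uprights & items: triangulate bar ends: predicted vs seen grey bar in side view
L=np.array([[-.0,.1,.114],[0,-.1,.114]]);W=np.c_[[bay(x-.001,y) for x,y,_ in L],L[:,2]+.006];print("upright tops top view pred",pix(W,"top").round(1).tolist())
g=t.mean(2).astype(int)
for a,b in pix(W,"top").astype(int): print(g[b-4:b+5,a-8:a+9].tolist())
o=robot.get_obs();print(o["time"],o["ft_force"])
E
```

```text
beaker side (0.986947774887085, (15, 15))
beaker top (0.9921693801879883, (15, 15))
upright tops top view pred [[221.6, 264.6], [223.5, 163.6]]
[[159, 158, 157, 159, 157, 152, 133, 110, 104, 105, 113, 139, 146, 145, 131, 123, 133], [156, 159, 157, 158, 158, 151, 133, 110, 108, 103, 115, 140, 149, 143, 133, 129, 137], [156, 158, 159, 162, 163, 155, 139, 120, 117, 119, 127, 148, 159, 154, 146, 155, 196], [158, 158, 169, 189, 195, 194, 185, 175, 177, 191, 198, 209, 211, 209, 201, 203, 242], [158, 160, 185, 232, 240, 240, 239, 238, 240, 246, 248, 249, 249, 249, 245, 227, 242], [157, 159, 188, 235, 243, 243, 243, 243, 243, 245, 246, 246, 246, 246, 240, 196, 193], [155, 159, 165, 183, 179, 171, 169, 168, 169, 173, 169, 171, 170, 170, 162, 126, 115], [158, 159, 156, 153, 135, 115, 105, 99, 97, 104, 111, 107, 97, 95, 95, 93, 93], [156, 159, 156, 158, 149, 138, 122, 106, 97, 110, 123, 116, 95, 90, 92, 92, 93]]
[[86, 87, 84, 83, 81, 82, 81, 78, 77, 83, 92, 104, 101, 96, 93, 103, 106], [91, 88, 87, 86, 88, 79, 73, 76, 73, 81, 94, 105, 102, 95, 95, 98, 103], [100, 86, 82, 89, 93, 82, 79, 77, 81, 89, 100, 110, 112, 104, 102, 98, 96], [99, 86, 86, 112, 125, 127, 130, 128, 144, 153, 159, 165, 164, 167, 153, 115, 96], [92, 87, 117, 186, 207, 213, 214, 218, 227, 232, 234, 235, 236, 236, 227, 154, 107], [90, 103, 145, 219, 237, 238, 239, 239, 240, 242, 242, 243, 243, 242, 234, 165, 107], [85, 97, 111, 150, 166, 168, 167, 169, 169, 166, 166, 168, 167, 168, 155, 117, 101], [71, 81, 80, 83, 93, 95, 98, 97, 96, 93, 99, 118, 114, 108, 101, 93, 97], [70, 69, 73, 76, 82, 90, 93, 92, 91, 91, 114, 143, 143, 128, 113, 94, 93]]
29.025 [0.70769082 0.17943734 0.79309185]
```

```bash
python3 -c "
from rig import ticket
print(ticket.hand_in())"
```

```text
the job is handed in; nothing more can be done
None
```

The tray is docked flat in the bay, the lock bolt is pushed home to its hard stop, the beaker has not moved, and the job was handed in at about 29 s; I last saw all three items in the tray just before lowering and did not check them again.

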